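Clamp the reference bar in the spring fixture to the set mark

ROBOT

A 6-joint arm with a two-finger parallel gripper is mounted at the origin on the work surface. World frame = base frame: x ahead of the robot, y to its left, z up, the work surface at z = 0. Lengths are in m, angles in rad, forces in N, time in s.
With the tool pointing down it reaches from about 0.3 to 0.95 m from the base axis. Payload 3.1 kg.
Tool frame: the origin (TCP) lies between the finger pads; the fingertips stand 14 mm ahead of it and the grasp point (between the pads) lies 5 mm behind it; z points along the fingers, y is the line along which they close (so a half turn about z gives the same grasp; the last joint's range is limited). The gripper opens to 85 mm and grips with 20 to 120 N. Pads are 22 mm wide; open, the fingers measure 114 mm over their backs; the gripper's body (76 mm by 85 mm) begins 54 mm behind the grasp point. The pads swing forward as they close: fully open they stand 13 mm farther back than shut.
Start: joints at [-1.353, 0.308, 1.634, -0, 1.2, -0.07], TCP at [0.177, -0.599, 0.245] pointing down, gripper open.
Joint ranges: [-3.06, 3.06], [-0.79, 1.96], [0.05, 2.63], [-1.19, 4.34], [0.05, 2.64], [-2.94, 2.94]. Speed limits (rad/s): [2.79, 2.79, 3.14, 3.14, 3.14, 3.14].

INTERFACE

Orientations are given as a 3x3 rotation matrix whose columns are the frame's x, y, z axes.
In Python, from rig import sense, capture, camera_params, close_job gives the robot as it stands. The module is installed in compiled form; this text tells all that it offers.
- The arm moves only by the tool carry_out, never from a script. Its argument "rows" is a list that holds one entry, the list of rows, each a list of 4 numbers: the shift along the tool's x, y, z in cm, then the turn about the tool's z in rad. In form: [[[x, y, z, roll], ...]]. A call has 1 to 5 rows; each row shifts and turns the commanded pose from where the row before left it, along the tool's axes as they then stand; what a row does not reach is not made up. A row lasts 1/8 s, in which the tool goes at most 62.5 mm and 10.7 degrees, less where a joint would pass 70% of its speed; a pose out of reach is approached as far as the arm can. A call is refused whole if a number of a shift passes 6.25 or a number of a turn 0.188, either way. A call with a gripper value outside its range is refused whole. "gripper" is the opening, from -1 (shut) to 1 (fully open), set as the call begins (left out, the last holds). The fingers move at their own pace and stop on an object; "grip_force" is the grip in N (left out, the last holds). Time passes only in rows, so rows that do not move let the fingers close. It gives the time, the measured TCP pose, the force, the opening and the grip force at its end, in the units of the state.
- sense(): the state, without advancing time (a new reading comes with each control period).
- capture(name): name is "side" or "top"; returns (picture, depth): 400x640x3 uint8, red, green, blue; 400x640 float32, m along the optical axis (not along the pixel's ray), 0 where there is no reading.
- camera_params(name): a dict with "camera_matrix" (3x3 intrinsics, pixels), "rvec" (rotation vector, rad) and "tvec" (3), from world to camera coordinates, as OpenCV has them. Camera axes: x right, y down, z forward; pixel columns grow to the right and rows downward; lengths in m; the calibration is good to about 2 mm. A picture is of the moment at which its call begins. camera_params takes no time and is no camera call.
- close_job(): hands the job in; it is judged then, once.
The state is a dict: "clock": time; "joints": joint angles; "qd": joint speeds; "effort": joint torques, N m; "position": TCP position; "orientation": TCP orientation; "ft_force": force on the tool from outside, world axes, zero at the start; "torque": the same for the moment, N m; "opening": finger opening in m; "grip_force": force on a finger pad.
Only numpy, scipy, OpenCV 4.12 (cv2) and the standard library are available. Lean on these libraries where they do the work, as an engineer would, in place of code of your own. Each camera call takes 0.05 s, during which the arm holds its last target. There are 200 camera calls.

TASK

Swing the loose blue and silver reference bar about the brass pivot post until it lies in line with the plunger and the sprung anvil, resting against the brass stop post. Then turn the black knob clockwise so that the plunger clamps the bar endways, until the black pointer of the dial stands on the green mark and stays there, never letting the pointer run into the red. Keep the bar flat on the bed throughout, let go of the knob, and do not shift the other things on the desk.

Things in the scene. Friction and masses are not known exactly. Their poses are not given: they have to be found in the camera images.
- fixture: Spring clamping fixture, bolted down: flat drilled steel bed plate 200 (x) by 460 (y) by 12 mm thick. Origin at the centre of its underside, on the desk, z up; y is the clamping axis. Positions in these texts are mm in this frame. In line, the bar lies along y with its centre line at x = 0. Two blue housings 66 by 70 mm: drive at y +175 (top z 50, knob on it), gauge at y -165 (top z 52, dial on it).
- pivot_post (a point): Centre of the top (z 52) of the upright brass pivot post, 16 mm diameter, axis at x -24, y -45. A bar in line has it on its -x side with 1 mm to spare.
- stop_post (a point): Centre of the top (z 52) of the upright brass stop post, 16 mm diameter, axis at x +24, y +30. A bar in line has it on its +x side with 1 mm to spare.
- dial_center (a point): Centre of the flat, upward white dial, 130 mm across with a 136 mm dark rim, at x 0, y -165, face 59 mm above the desk.
- bar_center (a point): Centre of the loose reference bar, aluminium with blue top, 30 (its x) by 160 (its y, long axis) by 25 mm (z), 0.22 to 0.45 kg. It starts flat on the bed, centre 24.5 mm above the desk, its -y end between pivot post and anvil, its +y end swung 0.4 to 0.6 rad out to the fixture's -x side. Push the +y end towards +x: it turns until it is stopped between stop post and pivot post.
- plunger_face (a point): Centre of the flat steel face (24 mm diameter, 24.5 mm above the desk) of the plunger, which presses on the bar's +y end. It is rigid and moves 10 mm along -y per radian of the knob; with the knob at 0 it stands at y +100.
- anvil_face (a point): Centre of the flat steel face (24 mm diameter) of the sprung anvil, which bears on the bar's -y end. At rest at y -85; it yields along -y against a spring of 0.4 N per mm, by 24 mm at most.
- knob (a joint): Angle of the knob, rad, 0 to 6.0, growing clockwise seen from above (tightening). It drives the plunger by rack and pinion and stays where it is left (friction about 0.11 N m; up to about 0.17 N m under load). It can also be turned back.
- knob_grip (a point): On the knob's axis (fixture x 0, y +175), 82 mm above the desk, at the height to grip. The knob is a black disc 60 mm across (top at z 60) carrying an upright grip bar 60 mm long (this point's x), 16 mm thick (its y), from z 60 to 96, a white line on one end. It turns with the knob; at knob 0 it lies along the fixture's x.
- gauge (a joint): Reading of the dial's black pointer, rad: 0 with the anvil at rest, growing clockwise seen from above, 0.08 rad per mm of anvil movement (0.8 rad per radian of knob once the bar bears on the anvil; before that the knob only takes up a slack of some 20 to 26 mm in all). The red part of the dial begins at 1.53.
- mark (a joint): Where the green mark is set on the dial, rad, on the same scale as the pointer (0.6 to 1.2, different each time).
- pointer_tip (a point): Tip of the pointer, 50 mm from the dial's centre (fixture x 0, y -165), 62 mm above the desk. At reading 0 the pointer points from the centre to fixture -x turned 0.8 rad towards -y.
- mark_tip (a point): Inner part of the green mark, a flag 17 mm long and 12 mm wide at the dial's rim, 50 mm from the dial's centre at the pointer's height: the pointer is on the mark when the two tips coincide.
- probe: Bystander: grey hand probe, 24 by 120 by 18 mm, lying on the bed on the +x side. Origin under its body.
- tester: Bystander: blue test instrument with rubber ends and a white screen, 156 by 212 by 50 mm, beyond the fixture.
- ref_plate: Bystander: steel plate with holes, 100 by 170 by 8 mm, beyond the fixture.
- mug: Bystander: white mug, 80 mm wide, 95 mm tall, to the left of the fixture.
- driver: Bystander: screwdriver with an orange handle, lying to the left of the fixture.
- couplant: Bystander: white bottle with a blue cap, 60 mm wide, 150 mm tall, to the right of the fixture.
Not all that is in view belongs to the job. What is shaped like the part that bears bar_center but brown or turquoise is not meant.

How it is judged:
On the way, in this order (a step that is already met when the one before it is completed fails the run):
1. the bar lies in line between plunger and anvil (angle between the y axis of bar_center and the y axis of fixture, either way round below 0.05 rad and x of bar_center in the frame of fixture between -0.006 and 0.006 m and z of bar_center in the frame of fixture below 0.03 m), for 0.2 s.
2. the pointer stands on the green mark with the bar in line (all of step 1 and distance between pointer_tip and mark_tip below 0.006 m), for 0.3 s.
At the end, for the whole second after the job is handed in: The bar lies flat on the bed in line with the clamping axis (within 0.05 rad, centre within 6 mm of the axis sideways), clamped and at rest; the pointer's tip stands within 6 mm of the mark's, about 0.12 rad, and stays there (all of step 2 and velocity of joint gauge between -0.05 and 0.05 rad/s and linear speed of bar below 0.01 m/s); the robot touches nothing.
It fails at once if the pointer ran into the red (value of joint gauge above 1.53 rad).
It fails at once if the bar was lifted off the bed (z of bar_center in the frame of fixture above 0.05 m).
It fails at once if another thing on the desk was shifted by more than 30 mm (distance of any of probe, tester, ref_plate, mug, driver, couplant from where it was at the start of the episode above 0.03 m).
It also fails if it takes over 72 s, if anything falls off the work surface, if the arm or the gripper's body presses on something with over 40 N, if the wrist force passes 120 N, or if a joint passes its speed limit or range.

## Working session

There is one attempt and no reset: what is moved stays moved. The work goes in short steps, Python scripts to look and compute and a tool call to move; the robot and the scene stay as the last step left them, time stands still between calls to the robot, and variables do not carry over. Pictures are saved under pics/ and viewed, at most 10 in all, crops included, and the job is handed in when it is done.

Besides the shell and the picture viewer there is one more tool, called after "Call:" in YAML: its name, and indented under it one key for each argument. carry_out: Moves the arm, as the interface text tells. Its arguments: {"type":"object","properties":{"rows":{"type":"array","items":{"type":"array","items":{"type":"array","items":{"type":"number"}}}},"gripper":{"type":"number"},"grip_force":{"type":"number"}},"required":["rows"]}

```bash
mkdir -p pics; cat > h.py <<'E'
import numpy as np, cv2
from rig import *
def snap(cam,name):
    p,d=capture(cam); cv2.imwrite(f'pics/{name}.png',p[:,:,::-1]); np.savez(f'pics/{name}_{cam}.npz',p=p,d=d); return p,d
def cam(c):
    k=camera_params(c); R=cv2.Rodrigues(np.array(k['rvec'],float))[0]; return np.array(k['camera_matrix'],float),R,np.array(k['tvec'],float).ravel()
def atz(c,u,v,z):
    K,R,t=cam(c); o=-R.T@t; r=R.T@np.linalg.inv(K)@np.array([u,v,1.]); return o+r*(z-o[2])/r[2]
def cloud(c,d):
    K,R,t=cam(c); v,u=np.mgrid[:400,:640]; P=np.stack([(u-K[0,2])/K[0,0]*d,(v-K[1,2])/K[1,1]*d,d],-1); return (P-t)@R
def proj(c,P):
    K,R,t=cam(c); q=K@(R@np.array(P,float)+t); return q[:2]/q[2]
E
python3 - <<'E'
from h import *
for c in('top','side'):
    p,d=snap(c,c+'0')
    K,R,t=cam(c); print(c,K[0,0],(-R.T@t).round(3),R.round(2).tolist())
s=sense();print(s['clock'],s['position'],np.round(s['orientation'],3).tolist(),s['opening'])
E
```

```text
top 460.03774167947927 [ 0.334 -0.018  1.3  ] [[-0.01, -1.0, 0.01], [-0.99, 0.01, -0.16], [0.16, -0.01, -0.99]]
side 412.7718806207982 [-0.027  0.688  1.01 ] [[-0.78, -0.62, 0.01], [-0.46, 0.56, -0.69], [0.43, -0.54, -0.72]]
0.1 [ 0.17718793 -0.59861345  0.24415241] [[0.959, 0.284, -0.0], [0.284, -0.959, 0.002], [0.0, -0.002, -1.0]] 0.08531234614508638
```

View pics/top0.png

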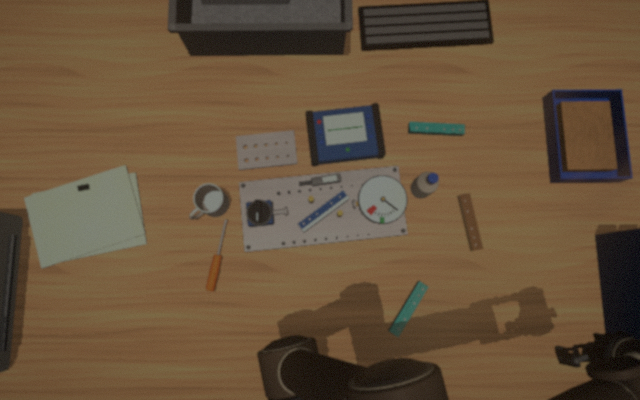

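View pics/side0.png

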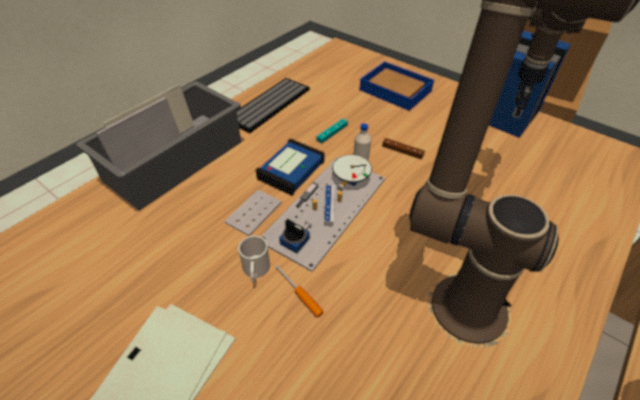

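The top view shows the fixture at px (240–408, 168–250), with the drive knob at (260,212) and the dial at (382,199). The bar runs from (300,228) to (345,195). Next I'll enlarge this area.

```bash
python3 - <<'E'
from h import *
p=cv2.imread('pics/top0.png')[155:260,230:420]
cv2.imwrite('pics/c0.png',cv2.convertScaleAbs(cv2.resize(p,None,fx=4.2,fy=4.2,interpolation=cv2.INTER_CUBIC),alpha=1.7))
d=np.load('pics/top0_top.npz')['d'];P=cloud('top',d)
m=(P[...,2]>.007)&(P[...,2]<.018);m[:155]=0;m[260:]=0;m[:,:230]=0;m[:,420:]=0
n,l,s,c=cv2.connectedComponentsWithStats(cv2.morphologyEx(m.astype('u1'),cv2.MORPH_OPEN,np.ones((2,2))))
for i in range(1,n):
    if s[i,4]>800:
        q=P[l==i][:,:2].astype('f4')*1000; print(s[i],cv2.minAreaRect(q))
# knob & dial heights
for n_,lo,hi,(a,b,e,f) in(('dial',.055,.066,(165,240,350,415)),('bartop',.032,.042,(185,235,295,352)),('knob',.085,.105,(190,235,240,290)),('housing',.04,.066,(190,235,240,290)),('post',.046,.058,(185,235,295,365))):
    m=np.zeros((400,640),bool);m[a:b,e:f]=1;m&=(P[...,2]>lo)&(P[...,2]<hi); q=P[m]; print(n_,len(q),q.mean(0).round(4)); 
    if len(q)>4: print(cv2.minAreaRect(q[:,:2].astype('f4')*1000))
E
```

```text
[ 240  167  169   85 7228] ((479.6033630371094, -49.80828857421875), (283.94476318359375, 462.9256591796875), 5.508864879608154)
dial 1822 [ 0.5392 -0.2055  0.0598]
((538.3495483398438, -209.99081420898438), (144.52784729003906, 134.4340362548828), 74.97691345214844)
bartop 591 [ 0.5117 -0.0429  0.0376]
((516.3465576171875, -42.264984130859375), (68.37934875488281, 160.92457580566406), 24.591299057006836)
knob 138 [0.5058 0.1316 0.0959]
((506.24200439453125, 131.6604766845703), (59.4923095703125, 14.10971450805664), 0.1648794710636139)
housing 470 [0.5042 0.1303 0.0556]
((509.2037048339844, 115.88318634033203), (69.8376693725586, 106.40342712402344), 9.403687477111816)
post 104 [ 0.5302 -0.101   0.0542]
((536.3425903320312, -80.52332305908203), (80.93952178955078, 152.60214233398438), 1.461708426475525)
```

View pics/c0.png

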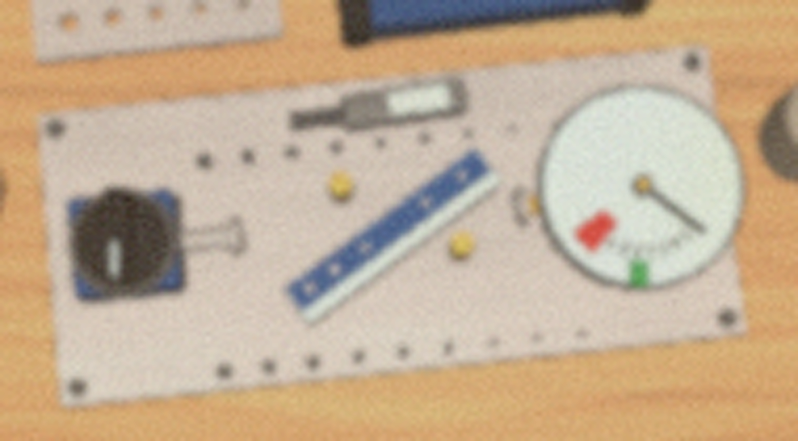

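```bash
cat >> h.py <<'E'
def c2w(u,v,z): return atz('top',230+(u+.5)/4.2-.5,155+(v+.5)/4.2-.5,z)
E
python3 - <<'E'
from h import *
C=np.array([c2w(*q,.012) for q in((707,48),(40,115),(62,405),(745,332))])[:,:2]  # +x-y, +x+y, -x+y, -x-y
F=np.array([(100,-230),(100,230),(-100,230),(-100,-230)])/1000
F=np.vstack([F,[(0,-165),(-24,-45),(24,30)]/np.array(1000.)])
W=np.vstack([C,[c2w(643,185,.062)[:2],c2w(461,241,.052)[:2],c2w(341,183,.052)[:2]]])
fc,wc=F.mean(0),W.mean(0);U,S,V=np.linalg.svd((F-fc).T@(W-wc));R=V.T@U.T;t=wc-R@fc
print(np.degrees(np.arctan2(R[1,0],R[0,0])),t,((F@R.T+t-W)*1000).round(1).tolist())
inv=lambda w:(R.T@(np.array(w)[:2]-t)*1000).round(1)
np.savez('fix.npz',R=R,t=t)
print('knob depth',inv((.5058,.1316)),'plunger',inv(c2w(243,237,.0245)))
for q in((473,150),(288,290),(500,178),(308,325)): print('bar',inv(c2w(*q,.037 if q[0]in(473,288,500) else .03)))
c=inv(c2w(643,185,.062));
for n,q in(('ptr',(705,231)),('mark',(640,274)),('red',(597,231))):
    v=inv(c2w(*q,.062))-c; print(n,v,np.hypot(*v), 'reading',np.arctan2(v[1],-v[0])*-1-.8)
print('world knob',R@[0,.175]+t)
E
```

```text
5.4524340315481385 [ 0.52276962 -0.04118493] [[2.5, -0.6], [1.6, 2.1], [-1.2, 0.9], [-1.7, -1.4], [-0.3, 0.1], [-1.3, -1.2], [0.3, 0.0]]
knob depth [ -0.5 173.6] plunger [-1.2 98.4]
bar [ 39.2 -59.7]
bar [-41.1  71.8]
bar [ 18.6 -75.4]
bar [-64.7  61.1]
ptr [-34.2 -36.1] 49.72775884754913 reading 0.01241861258471344
mark [-57.6   9.4] 58.36197392138137 reading -0.9617684085991065
red [-26.9  33.6] 43.04149160984085 reading -1.6956925398848002
world knob [0.50614123 0.13302326]
```

The fixture fit is good: residuals are at most 2.5 mm, yaw is 5.45°, and the knob, plunger and pointer all agree with it. The mark reads about 0.96 rad. I'll set out with the fingers shut.

Call:
carry_out:
  rows:
    - [[0,0,0,0.097],[0,0,0,0.097],[2.7,-5.2,0,0],[2.7,-5.2,0,0],[2.7,-5.2,0,0]]
  gripper: -1

```text
clock: 0.72
position: [0.2437, -0.4345, 0.2446]
orientation: [[0.996, 0.093, -0.0], [0.093, -0.996, 0.001], [0.0, -0.001, -1.0]]
ft_force: [1.0, -0.8, -0.5]
opening: 0.0003
grip_force: 0.0
```

Call:
carry_out:
  rows:
    - [[2.7,-5.2,0,0],[2.7,-5.2,0,0],[2.7,-5.2,0,0],[2.7,-5.2,0,0],[2.7,-5.2,0,0]]

```text
clock: 1.35
position: [0.3536, -0.163, 0.2451]
orientation: [[0.996, 0.093, 0.0], [0.093, -0.996, -0.0], [0.0, 0.0, -1.0]]
ft_force: [0.4, -0.2, 0.0]
opening: -0.0002
grip_force: 0.0
```

Call:
carry_out:
  rows:
    - [[2.7,-5.2,0,0],[2.7,-5.2,0,0],[2.7,-5.2,0,0],[0,0,0,0]]

```text
clock: 1.85
position: [0.42, 0.0016, 0.2451]
orientation: [[0.995, 0.101, -0.0], [0.101, -0.995, 0.001], [0.0, -0.001, -1.0]]
ft_force: [0.1, -0.4, 0.8]
opening: 0.0001
grip_force: 0.0
```

```bash
cat >> h.py <<'E'
def st():
    f=np.load('fix.npz');R,t=f['R'],f['t'];s=sense();p=np.array(s['position']);o=np.array(s['orientation'])
    print('clk',round(s['clock'],2),'fix xy mm',(R.T@(p[:2]-t)*1000).round(1),'z',p[2].round(4),'yaw-fix deg',np.degrees(np.arctan2(o[1,0],o[0,0]))-5.45,'F',np.round(s['ft_force'],1),'T',np.round(s['torque'],2),'open',round(s['opening'],4),'grip',s['grip_force'],'q',np.round(s['joints'],2))
E
python3 -c "from h import *;st()"
```

```text
clk 1.85 fix xy mm [-98.2  52.3] z 0.2451 yaw-fix deg 0.34353147285424335 F [ 0.1 -0.4  0.8] T [ 0.03 -0.    0.03] open 0.0001 grip 0.0 q [-0.1  -0.1   2.09  0.    1.16  1.37]
```

Call:
carry_out:
  rows:
    - [[0,0,6,0],[0,0,6,0],[0,0,5,0],[0,0,3.8,0],[0,0,0,0]]

```text
clock: 2.48
position: [0.4155, -0.0026, 0.0345]
orientation: [[0.996, 0.092, -0.009], [0.092, -0.996, 0.001], [-0.009, -0.002, -1.0]]
ft_force: [0.1, -0.5, 0.5]
opening: -0.0002
grip_force: 0.0
```

Call:
carry_out:
  rows:
    - [[1,0,0,0],[1,0,0,0],[1,0,0,0],[1,0,0,0],[0.8,0,0,0]]

```text
clock: 3.1
position: [0.4681, 0.0027, 0.0376]
orientation: [[0.996, 0.094, 0.0], [0.094, -0.996, -0.0], [0.0, 0.0, -1.0]]
ft_force: [-0.5, 0.6, 0.6]
opening: -0.0003
grip_force: 0.4
```

```bash
python3 -c "
from h import *;st();snap('top','b1')
p=cv2.imread('pics/b1.png')[155:260,230:420]
cv2.imwrite('pics/c1.png',cv2.convertScaleAbs(cv2.resize(p,None,fx=4.2,fy=4.2,interpolation=cv2.INTER_CUBIC),alpha=1.7))"
```

```text
clk 3.1 fix xy mm [-50.2  48.8] z 0.0376 yaw-fix deg -0.05566288884571069 F [-0.5  0.6  0.6] T [0.03 0.16 0.04] open -0.0003 grip 0.3910411231481703 q [-0.09  0.33  2.11  0.    0.69  1.39]
```

View pics/c1.png

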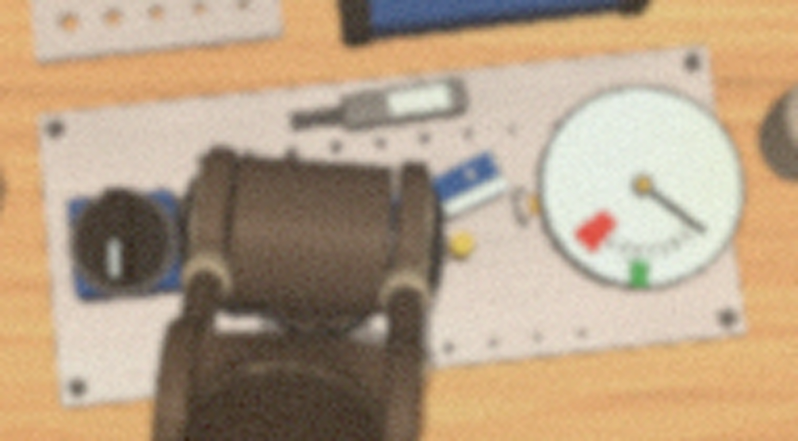

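The bar's -y end, at crop px (470,180), has turned towards in-line. I'll keep pushing in smaller steps and watch the force.

Call:
carry_out:
  rows:
    - [[0.5,0,0,0],[0.5,0,0,0],[0.4,0,0,0],[0.2,0,0,0],[0,0,0,0]]

```text
clock: 3.78
position: [0.4836, 0.004, 0.0373]
orientation: [[0.996, 0.094, 0.001], [0.094, -0.996, -0.0], [0.001, 0.0, -1.0]]
ft_force: [0.0, -0.9, 0.6]
opening: -0.0001
grip_force: 0.0
```

Call:
carry_out:
  rows:
    - [[0.3,0,0,0],[0.2,0,0,0],[0.1,0,0,0],[0,0,0,0]]

```text
clock: 4.28
position: [0.4877, 0.0047, 0.0369]
orientation: [[0.996, 0.094, -0.003], [0.094, -0.996, 0.0], [-0.003, -0.001, -1.0]]
ft_force: [-5.1, 0.5, 3.4]
opening: 0.0001
grip_force: 2.4
```

```bash
python3 -c "from h import *;st()"
```

```text
clk 4.28 fix xy mm [-30.5  49. ] z 0.0369 yaw-fix deg -0.0717383023358904 F [-5.1  0.5  3.4] T [0.11 0.79 0.04] open 0.0001 grip 2.4064259795704857 q [-0.08  0.37  2.07  0.    0.71  1.4 ]
```

Call:
carry_out:
  rows:
    - [[0.2,0,0,0],[0.1,0,0,0],[0,0,0,0],[0,0,0,0]]

```text
clock: 4.78
position: [0.4892, 0.0054, 0.0365]
orientation: [[0.996, 0.094, -0.006], [0.094, -0.996, 0.001], [-0.006, -0.002, -1.0]]
ft_force: [-6.5, 1.9, 3.7]
opening: 0.0
grip_force: 3.2
```

Call:
carry_out:
  rows:
    - [[-1,0,0,0],[-4,0,0,0],[0,0,-6,0],[0,0,-6,0],[0,0,0,0]]

```text
clock: 5.4
position: [0.4485, -0.0006, 0.1633]
orientation: [[0.995, 0.093, 0.017], [0.093, -0.996, -0.002], [0.017, 0.003, -1.0]]
ft_force: [0.2, -0.2, -0.0]
opening: -0.0001
grip_force: 0.0
```

Call:
carry_out:
  rows:
    - [[-6,0,0,0],[-6,0,0,0],[0,0,0,0]]
  gripper: 1

```text
clock: 5.78
position: [0.3166, -0.0105, 0.1543]
orientation: [[0.996, 0.093, -0.006], [0.093, -0.996, 0.001], [-0.006, -0.001, -1.0]]
ft_force: [0.2, -0.0, 0.9]
opening: 0.0543
grip_force: 0.0
```

```bash
python3 -c "
from h import *;st();snap('top','b2')
p=cv2.imread('pics/b2.png')[155:260,230:420]
cv2.imwrite('pics/c2.png',cv2.convertScaleAbs(cv2.resize(p,None,fx=4.2,fy=4.2,interpolation=cv2.INTER_CUBIC),alpha=1.7))"
```

```text
clk 5.78 fix xy mm [-202.3   50.1] z 0.1543 yaw-fix deg -0.13472720391533866 F [ 0.2 -0.   0.9] T [0.02 0.02 0.02] open 0.0543 grip 0.0 q [-0.17 -0.2   2.38 -0.    0.97  1.31]
```

View pics/c2.png

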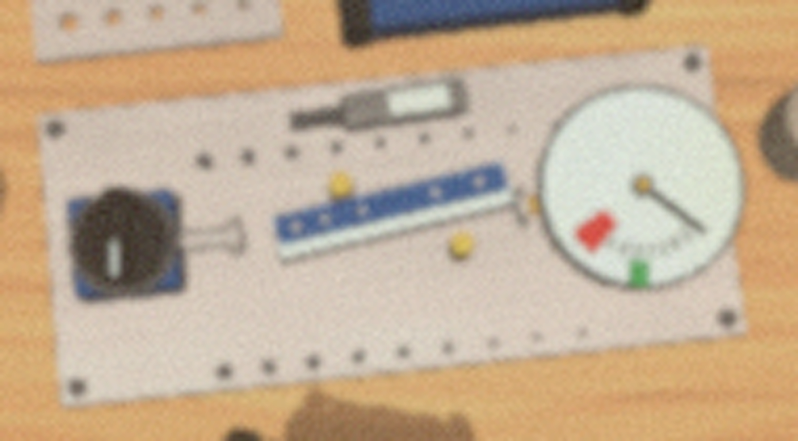

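The bar now rests on the stop post, but it is about 0.12 rad short because its -y end, at crop (505,185), catches the anvil. I'll push again nearer the +y end, with a slight +y drag.

Call:
carry_out:
  rows:
    - [[6,-0.6,0,0],[6,-0.6,0,0],[0.8,0,0,0],[0,0,4,0],[0,0,4,0]]
  gripper: -1

```text
clock: 6.45
position: [0.4509, 0.0128, 0.0765]
orientation: [[0.996, 0.094, 0.003], [0.094, -0.996, -0.0], [0.003, 0.001, -1.0]]
ft_force: [-0.4, 0.2, 0.1]
opening: 0.0001
grip_force: 0.0
```

Call:
carry_out:
  rows:
    - [[0,0,3.7,0],[0,0,0,0],[1.5,0,0,0],[1.5,0,0,0],[0.6,0,0,0]]

```text
clock: 7.08
position: [0.4877, 0.0163, 0.042]
orientation: [[0.996, 0.094, 0.003], [0.094, -0.996, -0.0], [0.003, 0.0, -1.0]]
ft_force: [-2.2, 0.5, 1.9]
opening: 0.0002
grip_force: 1.2
```

```bash
python3 -c "from h import *;st()"
```

```text
clk 7.08 fix xy mm [-29.5  60.5] z 0.042 yaw-fix deg -0.058579821503950136 F [-2.2  0.5  1.9] T [0.04 0.38 0.05] open 0.0002 grip 1.1744608590379357 q [-0.06  0.35  2.07  0.    0.71  1.42]
```

Call:
carry_out:
  rows:
    - [[0.3,-0.1,0,0],[0.3,-0.1,0,0],[0.2,-0.1,0,0],[0,0,0,0]]

```text
clock: 7.58
position: [0.4919, 0.0203, 0.04]
orientation: [[0.996, 0.094, -0.002], [0.094, -0.996, 0.0], [-0.002, -0.001, -1.0]]
ft_force: [-3.0, 1.5, 1.6]
opening: 0.0001
grip_force: 1.5
```

```bash
python3 -c "from h import *;st()"
```

```text
clk 7.58 fix xy mm [-24.9  64.1] z 0.04 yaw-fix deg -0.0767992407826128 F [-3.   1.5  1.6] T [0.18 0.42 0.01] open 0.0001 grip 1.465968283591792 q [-0.05  0.37  2.06  0.    0.72  1.43]
```

Call:
carry_out:
  rows:
    - [[0.3,0,0,0],[0.2,0,0,0],[0,0,0,0],[0,0,0,0]]

```text
clock: 8.07
position: [0.4925, 0.0203, 0.0391]
orientation: [[0.995, 0.094, -0.012], [0.094, -0.996, -0.0], [-0.012, -0.001, -1.0]]
ft_force: [-10.5, -0.5, 7.8]
opening: 0.0
grip_force: 5.3
```

```bash
python3 -c "from h import *;st()"
```

```text
clk 8.07 fix xy mm [-24.3  64.1] z 0.0391 yaw-fix deg -0.04941797507145562 F [-10.5  -0.5   7.8] T [-0.17  1.64 -0.  ] open 0.0 grip 5.273319470838942 q [-0.05  0.37  2.05 -0.    0.73  1.43]
```

Call:
carry_out:
  rows:
    - [[-1.2,0,0,0],[-4,0,0,0],[0,0,-6,0],[0,0,-6,0],[-6,0,0,0]]

```text
clock: 8.7
position: [0.3964, 0.0089, 0.1678]
orientation: [[0.995, 0.094, 0.023], [0.094, -0.996, -0.002], [0.023, 0.004, -1.0]]
ft_force: [-0.8, -0.7, 0.3]
opening: -0.0004
grip_force: 0.0
```

Call:
carry_out:
  rows:
    - [[-6,0,0,0],[0,0,0,-0.185],[0,0,0,-0.185],[0,0,0,-0.185],[0,0,0,-0.185]]
  gripper: 1

```text
clock: 9.32
position: [0.3278, 0.004, 0.1609]
orientation: [[0.668, 0.744, 0.005], [0.744, -0.668, -0.001], [0.003, 0.004, -1.0]]
ft_force: [0.8, 1.1, 0.1]
opening: 0.0852
grip_force: 0.0
```

```bash
python3 -c "
from h import *;st();snap('top','b3')
p=cv2.imread('pics/b3.png')[155:260,230:420]
cv2.imwrite('pics/c3.png',cv2.convertScaleAbs(cv2.resize(p,None,fx=4.2,fy=4.2,interpolation=cv2.INTER_CUBIC),alpha=1.7))"
```

```text
clk 9.32 fix xy mm [-189.8   63.5] z 0.1609 yaw-fix deg 42.66485829409428 F [0.8 1.1 0.1] T [ 0.   -0.06 -0.01] open 0.0852 grip 0.0 q [-0.12 -0.2   2.36 -0.    0.98  0.61]
```

View pics/c3.png

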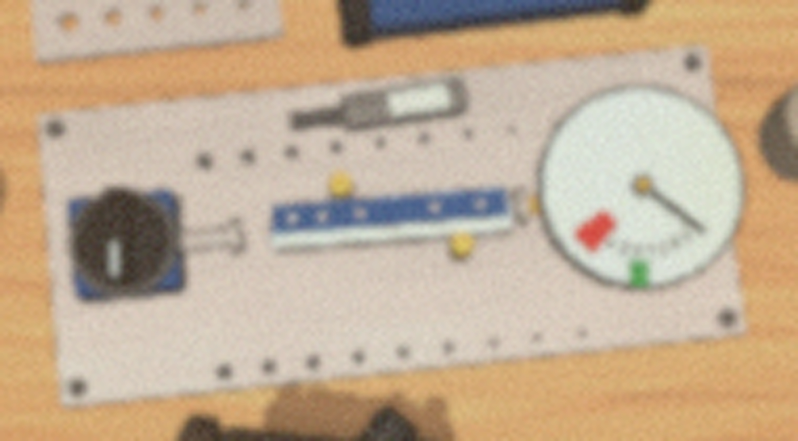

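The bar is in line between the two posts: its top edge runs from crop (272,208) to (507,190), which is about 4–5°, parallel to the bed. Next is the knob, with the wrist pre-turned by -π.

Call:
carry_out:
  rows:
    - [[0,0,-1,-0.185],[0,0,-1,-0.185],[0,0,-1,-0.185],[0,0,-1,-0.185],[0,0,0,-0.185]]

```text
clock: 10.0
position: [0.3283, 0.004, 0.2015]
orientation: [[-0.19, 0.982, 0.006], [0.982, 0.19, -0.001], [-0.002, 0.005, -1.0]]
ft_force: [0.2, -0.3, -1.0]
opening: 0.0853
grip_force: 0.0
```

Call:
carry_out:
  rows:
    - [[0,0,0,-0.185],[0,0,0,-0.185],[0,0,0,-0.185],[0,0,0,-0.185],[0,0,0,-0.185]]

```text
clock: 10.62
position: [0.3275, 0.0041, 0.2006]
orientation: [[-0.898, 0.439, 0.003], [0.439, 0.898, -0.001], [-0.003, 0.001, -1.0]]
ft_force: [-0.2, -0.1, 0.4]
opening: 0.0854
grip_force: 0.0
```

Call:
carry_out:
  rows:
    - [[0,0,0,-0.185],[0,0,0,-0.185],[0,0,0,-0.185],[0,0,0,0],[0,0,0,0]]

```text
clock: 11.25
position: [0.3269, 0.0042, 0.2004]
orientation: [[-0.996, -0.093, 0.001], [-0.093, 0.996, -0.0], [-0.001, -0.0, -1.0]]
ft_force: [0.0, 0.6, 0.1]
opening: 0.0856
grip_force: 0.0
```

```bash
python3 -c "from h import *;st()"
```

```text
clk 11.25 fix xy mm [-190.7   63.8] z 0.2004 yaw-fix deg -180.08987937799782 F [0.  0.6 0.1] T [-0.06 -0.02 -0.03] open 0.0856 grip 0.0 q [-0.12 -0.27  2.32 -0.    1.09 -1.78]
```

Call:
carry_out:
  rows:
    - [[-4.8,2.8,0,0],[-4.8,2.8,0,0],[-4.8,2.8,0,0],[-4.7,2.7,0,0],[0,0,0,0]]

```text
clock: 11.88
position: [0.5089, 0.1353, 0.2]
orientation: [[-0.995, -0.097, 0.002], [-0.097, 0.995, 0.001], [-0.002, 0.0, -1.0]]
ft_force: [-0.9, 0.1, -0.2]
opening: 0.0857
grip_force: 0.0
```

Call:
carry_out:
  rows:
    - [[0,0,3,0],[0,0,3,0],[0,0,0,0],[0,0,0,0]]

```text
clock: 12.38
position: [0.5061, 0.1331, 0.1412]
orientation: [[-0.995, -0.096, 0.001], [-0.096, 0.995, 0.0], [-0.001, 0.0, -1.0]]
ft_force: [0.4, 0.2, 0.4]
opening: 0.0852
grip_force: 0.0
```

```bash
python3 -c "
from h import *;st();snap('side','s3')
p=cv2.imread('pics/s3.png')[180:280,230:400]
cv2.imwrite('pics/s3c.png',cv2.convertScaleAbs(cv2.resize(p,None,fx=4.5,fy=4.5,interpolation=cv2.INTER_CUBIC),alpha=1.5))"
```

```text
clk 12.38 fix xy mm [ -0.  175.1] z 0.1412 yaw-fix deg -179.94882199795094 F [0.4 0.2 0.4] T [0.03 0.01 0.02] open 0.0852 grip 0.0 q [ 0.17  0.24  1.95 -0.    0.94 -1.49]
```

View pics/s3c.png

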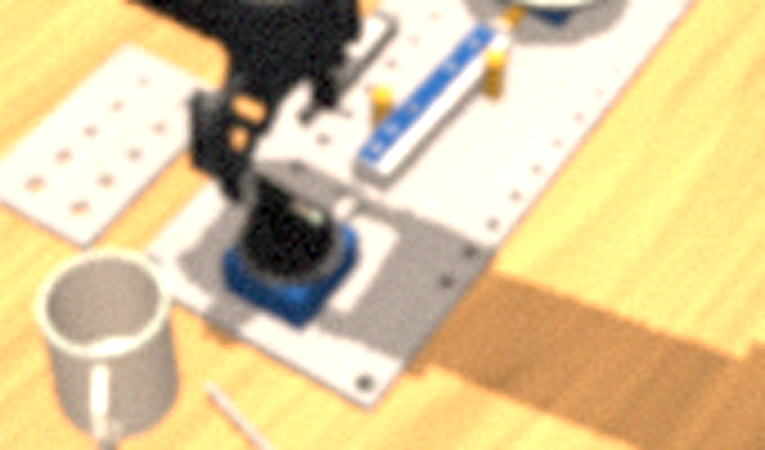

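The side crop shows the fingers straddling the knob bar at (295,215) with the mug clear. I'll go down and grip.

Call:
carry_out:
  rows:
    - [[0,0,2.5,0],[0,0,2.5,0],[0,0,1.1,0],[0,0,0,0]]

```text
clock: 12.92
position: [0.5059, 0.1333, 0.0795]
orientation: [[-0.995, -0.097, -0.0], [-0.097, 0.995, -0.0], [0.0, -0.0, -1.0]]
ft_force: [1.0, 0.2, -0.2]
opening: 0.0852
grip_force: 0.0
```

Call:
carry_out:
  rows:
    - [[0,0,0,0],[0,0,0,0],[0,0,0,0],[0,0,0,0],[0,0,0,0]]
  gripper: -1
  grip_force: 40

```text
clock: 13.55
position: [0.5064, 0.1329, 0.0798]
orientation: [[-0.995, -0.098, 0.001], [-0.098, 0.995, -0.001], [-0.001, -0.001, -1.0]]
ft_force: [0.7, -2.1, 2.8]
opening: 0.0154
grip_force: 42.0
```

```bash
python3 -c "from h import *;st()"
```

```text
clk 13.55 fix xy mm [  0.2 174.9] z 0.0798 yaw-fix deg -179.84382734929108 F [ 0.7 -2.1  2.8] T [-0.43 -0.02  0.06] open 0.0154 grip 42.04974710941315 q [ 0.17  0.34  1.98 -0.    0.82 -1.49]
```

Gripped at 15.4 mm opening. Now tightening.

Call:
carry_out:
  rows:
    - [[0,0,0,0.1],[0,0,0,0.14],[0,0,0,0.14],[0,0,0,0.14],[0,0,0,0.14]]

```text
clock: 14.18
position: [0.5062, 0.1324, 0.0798]
orientation: [[-0.844, 0.536, 0.001], [0.536, 0.844, -0.002], [-0.001, -0.001, -1.0]]
ft_force: [-0.1, -4.7, 3.5]
opening: 0.0155
grip_force: 42.0
```

Call:
carry_out:
  rows:
    - [[0,0,0,0.14],[0,0,0,0.14],[0,0,0,0.14],[0,0,0,0.14],[0,0,0,0.14]]

```text
clock: 14.8
position: [0.5058, 0.1321, 0.0798]
orientation: [[-0.3, 0.954, -0.001], [0.954, 0.3, -0.002], [-0.002, -0.001, -1.0]]
ft_force: [-0.2, -4.5, 5.6]
opening: 0.0155
grip_force: 42.2
```

Call:
carry_out:
  rows:
    - [[0,0,0,0.14],[0,0,0,0.14],[0,0,0,0.14],[0,0,0,0.14],[0,0,0,0.14]]

```text
clock: 15.42
position: [0.5052, 0.1321, 0.0798]
orientation: [[0.385, 0.923, -0.002], [0.923, -0.385, -0.002], [-0.003, -0.001, -1.0]]
ft_force: [-2.9, -5.1, 6.3]
opening: 0.0151
grip_force: 42.4
```

```bash
cat >> h.py <<'E'
def gauge(name):
    f=np.load('fix.npz');Rf,tf=f['R'],f['t'];p,d=snap('top',name)
    # rectify dial: 4 px/mm, u=-y (right), v=-x (down), about dial centre
    g=np.arange(-62,62.01,.5);uu,vv=np.meshgrid(g,g)
    W=np.stack([-vv/1000,-uu/1000-.165],-1)@Rf.T+tf
    K,R,t=cam('top');Q=np.concatenate([W,np.full(W.shape[:2]+(1,),.062)],-1)@R.T+t;q=Q@K.T;q=(q[...,:2]/q[...,2:]).astype('f4')
    im=cv2.remap(p,q[...,0],q[...,1],cv2.INTER_LINEAR).astype(float)
    fx,fy=-vv,-uu
    r=np.hypot(fx,fy);a=np.arctan2(fy,-fx)+.8   # reading
    gr=(im[...,1]>im[...,0]+35)&(im[...,1]>im[...,2]+35)&(r>42)
    mk=np.arctan2(fy[gr].mean(),-fx[gr].mean())+.8
    A=np.linspace(-.3,1.9,221);L=[]
    for x in A:
        m=(np.abs(a-x)<1.2/r.clip(5))&(r>12)&(r<40); L.append(im[m].max(-1).mean() if m.any() else 255)
    L=np.array(L);i=L.argmin();w=(np.median(L)-15-L).clip(0)*(np.abs(A-A[i])<.1)
    print('mark',mk.round(3),gr.sum(),'ptr',A[i].round(3),(w@A/w.sum()).round(3),'dark',L[i].round(),np.median(L).round())
E
python3 -c "from h import *;st();gauge('g1')
p=cv2.imread('pics/g1.png')[155:260,230:420]
cv2.imwrite('pics/g1c.png',cv2.convertScaleAbs(cv2.resize(p,None,fx=4.2,fy=4.2,interpolation=cv2.INTER_CUBIC),alpha=1.7))"
```

```text
clk 15.43 fix xy mm [ -1.  174.2] z 0.0798 yaw-fix deg 61.9072532291833 F [-2.9 -5.1  6.3] T [-0.76  0.39  0.22] open 0.0151 grip 42.439507842063904 q [ 0.17  0.34  1.98 -0.    0.82  0.57]
mark 0.973 210 ptr -0.0 -0.002 dark 95.0 138.0
```

View pics/g1c.png

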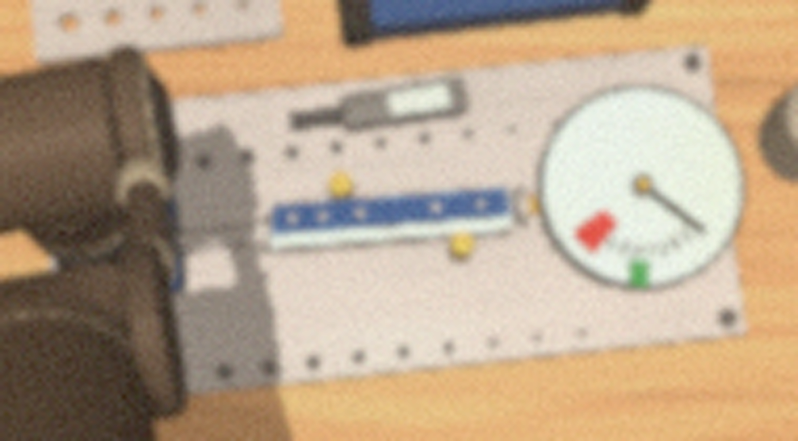

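The plunger is near the bar end at crop (262,228). The pointer reads 0 and the mark 0.97.

Call:
carry_out:
  rows:
    - [[0,0,0,0.12],[0,0,0,0.12],[0,0,0,0.12],[0,0,0,0.12],[0,0,0,0.12]]

```text
clock: 16.1
position: [0.5048, 0.1324, 0.0798]
orientation: [[0.839, 0.545, -0.003], [0.545, -0.839, -0.002], [-0.003, 0.0, -1.0]]
ft_force: [-2.9, -3.7, 7.4]
opening: 0.0153
grip_force: 42.6
```

```bash
python3 -c "from h import *;st();gauge('g2')"
```

```text
clk 16.1 fix xy mm [ -1.4 174.5] z 0.0798 yaw-fix deg 27.55526982836911 F [-2.9 -3.7  7.4] T [-0.6   0.5   0.14] open 0.0153 grip 42.572956681251526 q [ 0.17  0.34  1.98 -0.    0.82  1.17]
mark 0.971 234 ptr 0.17 0.167 dark 94.0 138.0
```

Gauge 0.17, and 0.80 to go is about 1.0 rad of knob. I'll do 0.75 first.

Call:
carry_out:
  rows:
    - [[0,0,0,0.15],[0,0,0,0.15],[0,0,0,0.15],[0,0,0,0.15],[0,0,0,0.15]]

```text
clock: 16.77
position: [0.5047, 0.1331, 0.0797]
orientation: [[0.985, -0.174, -0.003], [-0.174, -0.985, -0.001], [-0.003, 0.001, -1.0]]
ft_force: [-3.1, -1.4, 7.0]
opening: 0.0151
grip_force: 42.5
```

```bash
python3 -c "from h import *;st();gauge('g3')"
```

```text
clk 16.77 fix xy mm [ -1.4 175.2] z 0.0797 yaw-fix deg -15.489194115218101 F [-3.1 -1.4  7. ] T [-0.23  0.56  0.22] open 0.0151 grip 42.52752900123596 q [ 0.17  0.34  1.98 -0.    0.82  1.92]
mark 0.973 232 ptr 0.79 0.785 dark 96.0 138.0
```

Call:
carry_out:
  rows:
    - [[0,0,0,0.1],[0,0,0,0.08],[0,0,0,0.05],[0,0,0,0],[0,0,0,0]]

```text
clock: 17.45
position: [0.5048, 0.1332, 0.0798]
orientation: [[0.92, -0.391, -0.003], [-0.391, -0.92, -0.0], [-0.002, 0.001, -1.0]]
ft_force: [-3.9, -0.5, 7.6]
opening: 0.0153
grip_force: 42.7
```

```bash
python3 -c "from h import *;st();gauge('g4')"
```

```text
clk 17.45 fix xy mm [ -1.3 175.3] z 0.0798 yaw-fix deg -28.452447261951058 F [-3.9 -0.5  7.6] T [-0.21  0.51 -0.04] open 0.0153 grip 42.71329879760742 q [0.17 0.34 1.98 0.   0.82 2.15]
mark 0.972 214 ptr 0.98 0.977 dark 93.0 138.0
```

The pointer is on the mark (0.977 against 0.972). I'll let go and rise.

Call:
carry_out:
  rows:
    - [[0,0,0,0],[0,0,0,0],[0,0,0,0],[0,0,0,0],[0,0,0,0]]
  gripper: 1

```text
clock: 18.12
position: [0.5058, 0.1333, 0.0792]
orientation: [[0.921, -0.391, -0.0], [-0.391, -0.921, 0.0], [-0.0, 0.0, -1.0]]
ft_force: [-1.2, 0.3, -0.5]
opening: 0.0855
grip_force: 0.0
```

Call:
carry_out:
  rows:
    - [[0,0,-2,0],[0,0,-4,0],[0,0,-5,0],[0,0,0,0],[0,0,0,0]]

```text
clock: 18.75
position: [0.5054, 0.1333, 0.189]
orientation: [[0.921, -0.391, -0.0], [-0.391, -0.921, -0.0], [-0.0, 0.0, -1.0]]
ft_force: [-0.3, 0.1, 0.0]
opening: 0.0853
grip_force: 0.0
```

```bash
python3 -c "from h import *;st();gauge('g5')
p=cv2.imread('pics/g5.png')[155:260,230:420]
cv2.imwrite('pics/g5c.png',cv2.convertScaleAbs(cv2.resize(p,None,fx=4.2,fy=4.2,interpolation=cv2.INTER_CUBIC),alpha=1.7))"
```

```text
clk 18.75 fix xy mm [ -0.7 175.3] z 0.189 yaw-fix deg -28.440133234133185 F [-0.3  0.1  0. ] T [-0.   -0.05  0.04] open 0.0853 grip 0.0 q [0.17 0.18 1.92 0.   1.04 2.15]
mark 0.974 223 ptr 0.98 0.977 dark 93.0 138.0
```

View pics/g5c.png

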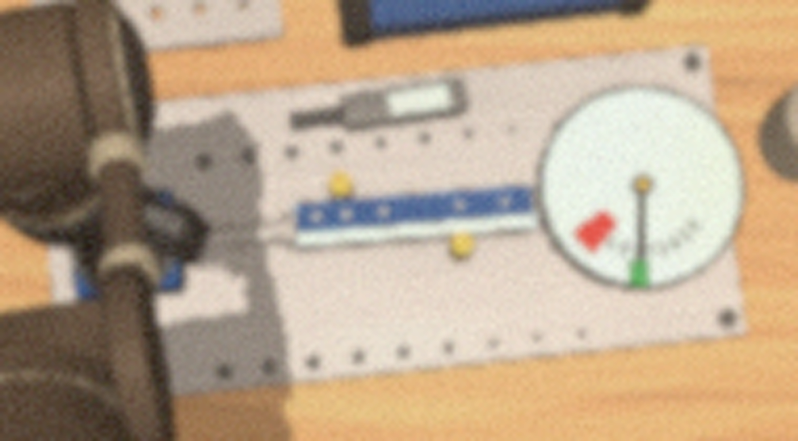

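The pointer meets the green mark at crop (640,270). The bar is in line and clamped, and the gripper is clear of the knob.

```bash
python3 -c "from rig import *;print(close_job())"
```

```text
the job is handed in; nothing more can be done
None
```

I handed the job in at about 19 s: the bar is in line and clamped, the pointer reads 0.977 against the mark at 0.974 and held there after I let go of the knob, but `close_job()` returned no verdict.

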